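# Couple the gas heads and prime them with the hand pump

### The arm

A 6-joint arm with a two-finger parallel gripper is mounted at the origin on the work surface. World frame = base frame: x ahead of the robot, y to its left, z up, the work surface at z = 0. Lengths are in m, angles in rad, forces in N, time in s.
With the tool pointing down it reaches from about 0.425 to 0.95 m from the base axis. Payload 3.5 kg.
Tool frame: the origin (TCP) lies on the centre line of the jaws, within the pads' length; the fingertips stand 19 mm ahead of it and the grasp point (between the pads) is the TCP; z points along the fingers, y is the line along which they close (so a half turn about z gives the same grasp; the last joint's range is limited). The gripper opens to 85 mm and grips with 20 to 120 N. Pads are 22 mm wide; open, the fingers measure 114 mm over their backs; the gripper's body (76 mm by 85 mm) begins 54 mm behind the grasp point. The pads swing forward as they close: fully open they stand 13 mm farther back than shut.
Start: joints at [1.198, 0.286, 1.577, -0, 1.279, -0.15], TCP at [0.149, 0.658, 0.219] pointing down, gripper open.
Joint ranges: [-2.77, 2.77], [-0.9, 2.22], [0.21, 2.48], [-1.53, 4.67], [0.24, 2.81], [-2.84, 2.84]. Speed limits (rad/s): [2.79, 2.79, 3.14, 3.14, 3.14, 3.14].

### API

Orientations are given as a unit quaternion [x, y, z, w].
In Python, from plant import status, cams, ctrl gives the robot as it stands.
- The arm moves only by the shell command python3 -m inch 'ROWS' [FORCE]. ROWS is JSON, a list of rows, each a list of 3 entries, a list of its own where there are three numbers: the opening, from -1 (shut) to 1 (fully open), then the shift along the tool's x, y, z in cm, then the turn about the tool's z in rad. In form: [[jaw, [dx, dy, dz], twist], ...]. A call has 1 to 20 rows; each row is the pose to reach, as a shift and turn from the pose commanded when the call began, along the tool's axes at that moment; what a row does not reach only later rows make up. A row lasts 1/10 s, in which the tool goes at most 50 mm and 8.59 degrees, less where a joint would pass 70% of its speed; a pose out of reach is approached as far as the arm can. A call with a gripper value outside its range is refused whole. The fingers move at their own pace and stop on an object; FORCE is the grip in N (left out, the last holds). Time passes only in rows, so rows that repeat a pose let the fingers close. It gives the time, the measured TCP pose, the force and the opening at its end, in the units of the state.
- status.get_state(): the state, without advancing time (a new reading comes with each control period).
- cams.read_camera(name): name is "scene" or "top" or "wrist"; returns the picture (384x512x3 uint8, blue, green, red); there is no depth.
- cams.calibration(name): a dict with "camera_matrix" (3x3 intrinsics, pixels), "k1" (the pictures are not rectified: a ray, as slopes to the right and down, at radius r is drawn at 1 + k1 r^2 times it, then the intrinsics apply), "cam_to_world" (4x4, takes a point from camera to world coordinates); the wrist camera has in their place "mount" (4x4, takes a point from camera to tool coordinates, whose origin is the TCP and whose axes are the flange's). Camera axes: x right, y down, z forward; pixel columns grow to the right and rows downward; lengths in m; the calibration is good to about 2 mm. A picture is of the moment at which its call begins: read the wrist's pose just before it. calibration takes no time and is no camera call.
- ctrl.sign_off(): hands the job in, once; it reports no verdict.
The state is a dict: "time": time; "qpos": joint angles; "dq": joint speeds; "joint_efforts": joint torques, N m; "eef_pos": TCP position; "tcp_rot": TCP orientation; "contact_force": force on the tool from outside, world axes, zero at the start; "wrist_torque": the same for the moment, N m; "opening": opening from 0.0 (shut) to 1.0 (fully open).
Only numpy, scipy, OpenCV 4.12 (cv2) and the standard library are available. Lean on these libraries where they do the work, as an engineer would, in place of code of your own. Each camera call takes 0.05 s, during which the arm holds its last target. There are 200 camera calls.

### The job

Fit every coupling head on the bench onto the ball stand of its own colour: lower it over the ball until it stands flat on the disc, with its brass outlet pointing along the white mark, and press its latch lever fully down. When all the heads are latched, give the pump two full strokes: each time pull its red handle all the way down and ease it slowly back up to rest, never letting it snap up; leave the other things on the bench where they are.

Things in the scene. Friction and masses are not known exactly. Their poses are not given: they have to be found in the camera images.
- head_red: red coupling head, loose, about 0.42 kg: housing 60 x 60 x 54 mm high, open below as a 42 mm square socket 46 mm deep on its z axis; tail to x 66 mm, 30 high. On top a black grip block, x -18 to 14 mm, 28 mm wide in y, z 54 to 92 mm. Brass outlet stub points to -x (tip 56 mm from the axis, 30 mm up). Origin: centre of the flat underside, z up. May be absent.
- latch_red (a joint): the red head's latch lever, hinged at x 34, z 44 mm of the head about y, pointing to +x. 0 = raised 46 degrees, 0.8 rad = fully down, level, at its stop. Stays where it is left; takes about 3 N at the pad. When down, a hidden tooth sits under the ball: the socket then goes neither onto nor off a ball.
- pad_red (a point): centre of the top of the white 26 x 26 mm press pad on the red latch lever, 43 mm from the hinge; at x 77, z 49 mm of the head when fully down
- stand_red: red ball stand, fixed: disc 144 mm across, 18 mm high, flat top; in its centre a 40 mm steel ball on a neck, ball centre 43 mm and top 63 mm above the bench. The mark is a white tab at its -x side, 14 mm wide, 52 to 98 mm from the centre. Origin: centre of the underside, z up. A head fully home stands flat on the disc, its underside 18 mm above the bench.
- head_blue: blue coupling head, loose, about 0.42 kg: housing 60 x 60 x 54 mm high, open below as a 42 mm square socket 46 mm deep on its z axis; tail to x 66 mm, 30 high. On top a black grip block, x -18 to 14 mm, 28 mm wide in y, z 54 to 92 mm. Brass outlet stub points to -x (tip 56 mm from the axis, 30 mm up). Origin: centre of the flat underside, z up. May be absent.
- latch_blue (a joint): the blue head's latch lever, hinged at x 34, z 44 mm of the head about y, pointing to +x. 0 = raised 46 degrees, 0.8 rad = fully down, level, at its stop. Stays where it is left; takes about 3 N at the pad. When down, a hidden tooth sits under the ball: the socket then goes neither onto nor off a ball.
- pad_blue (a point): centre of the top of the white 26 x 26 mm press pad on the blue latch lever, 43 mm from the hinge; at x 77, z 49 mm of the head when fully down
- stand_blue: blue ball stand, fixed: disc 144 mm across, 18 mm high, flat top; in its centre a 40 mm steel ball on a neck, ball centre 43 mm and top 63 mm above the bench. The mark is a white tab at its -x side, 14 mm wide, 52 to 98 mm from the centre. Origin: centre of the underside, z up. A head fully home stands flat on the disc, its underside 18 mm above the bench.
- head_yellow: yellow coupling head, loose, about 0.42 kg: housing 60 x 60 x 54 mm high, open below as a 42 mm square socket 46 mm deep on its z axis; tail to x 66 mm, 30 high. On top a black grip block, x -18 to 14 mm, 28 mm wide in y, z 54 to 92 mm. Brass outlet stub points to -x (tip 56 mm from the axis, 30 mm up). Origin: centre of the flat underside, z up. May be absent.
- latch_yellow (a joint): the yellow head's latch lever, hinged at x 34, z 44 mm of the head about y, pointing to +x. 0 = raised 46 degrees, 0.8 rad = fully down, level, at its stop. Stays where it is left; takes about 3 N at the pad. When down, a hidden tooth sits under the ball: the socket then goes neither onto nor off a ball.
- pad_yellow (a point): centre of the top of the white 26 x 26 mm press pad on the yellow latch lever, 43 mm from the hinge; at x 77, z 49 mm of the head when fully down
- stand_yellow: yellow ball stand, fixed: disc 144 mm across, 18 mm high, flat top; in its centre a 40 mm steel ball on a neck, ball centre 43 mm and top 63 mm above the bench. The mark is a white tab at its -x side, 14 mm wide, 52 to 98 mm from the centre. Origin: centre of the underside, z up. A head fully home stands flat on the disc, its underside 18 mm above the bench.
- pump: grey hand pump fixed to the bench, 160 x 64 mm foot (x -60 to 100 mm), grey body from x -20 mm back and gauge post at x 17 to 104 mm, up to 157 mm high. Origin: on the bench, z up, -x towards the handle; the lever's hinge axis lies along y at x 40, z 105 mm.
- pump_lever (a joint): sprung pump lever, a fork of two arms 88 mm apart: 0 = rest, raised 0.5 rad above level; 0.62 rad = fully down at its stop, 0.12 rad below level. A spring pushes it up: about 3 N at the handle at rest, 9 N at the bottom; let go, it snaps up.
- pump_grip (a point): middle of the red round handle bar (22 mm thick, lying along the pump's y, 76 mm free between the fork's arms), 165 mm from the hinge towards the pump's -x; 184 mm above the bench at rest, 85 mm fully down
- reagent: amber bottle, 64 mm diameter, 150 mm high; bystander, leave it alone. Origin: its underside's centre.
- beaker: glass beaker, 68 mm diameter, 80 mm high; bystander, leave it alone. Origin: its underside's centre.
- jar: small glass jar with blue cap, 52 mm diameter, 60 mm high; bystander, leave it alone. Origin: its underside's centre.
- vial: small green jar with white cap, 44 mm diameter, 55 mm high; bystander, leave it alone. Origin: its underside's centre.
There are look-alikes about, which are no part of the job. Leave any turquoise look-alike of the stand_blue alone.

How it is judged:
On the way, in this order (a step that is already met when the one before it is completed fails the run):
1. every head present is home on its own ball, outlet to the mark, latch down (horizontal distance between head_red and stand_red below 0.005 m and z of head_red in the frame of stand_red below 0.022 m and angle between each of head_red, head_blue, head_yellow's own z axis and vertical below 0.06 rad and angle between the x axis of head_red and the x axis of stand_red, either way round below 0.2 rad and x of pad_red in the frame of stand_red above 0.03 m and value of joint each of latch_red, latch_blue, latch_yellow above 0.7 rad and horizontal distance between head_blue and stand_blue below 0.005 m and z of head_blue in the frame of stand_blue below 0.022 m and angle between the x axis of head_blue and the x axis of stand_blue, either way round below 0.2 rad and x of pad_blue in the frame of stand_blue above 0.03 m and horizontal distance between head_yellow and stand_yellow below 0.005 m and z of head_yellow in the frame of stand_yellow below 0.022 m and angle between the x axis of head_yellow and the x axis of stand_yellow, either way round below 0.2 rad and x of pad_yellow in the frame of stand_yellow above 0.03 m), for 0.2 s.
2. the pump handle is pulled fully down (value of joint pump_lever above 0.57 rad), for 0.1 s.
3. the pump handle is eased back up to rest (value of joint pump_lever below 0.06 rad), for 0.2 s.
4. the pump handle is pulled fully down a second time (value of joint pump_lever above 0.57 rad), for 0.1 s.
5. the pump handle is eased back up to rest again (value of joint pump_lever below 0.06 rad), for 0.2 s.
At the end, for the whole second after the job is handed in: Each head present is on the ball stand of its colour: within 5 mm of its axis, underside within 4 mm of the disc, upright within 0.06 rad, outlet within 0.2 rad of the mark, latch lever beyond 0.7 rad, at rest; the pump lever is back within 0.06 rad of rest (all of step 1 and linear speed of each of head_red, head_blue, head_yellow below 0.02 m/s and value of joint pump_lever below 0.06 rad); the robot touches nothing.
It fails at once if the pump lever springs back faster than 1 rad/s while still over 0.1 rad from rest (velocity of joint pump_lever below -1 rad/s and value of joint pump_lever above 0.1 rad).
It fails at once if a bystander is moved more than 40 mm (distance of any of reagent, beaker, jar, vial from where it was at the start of the episode above 0.04 m).
Of head_red, head_blue, head_yellow only 2 to 3 are there at a start; the rules pass over those that are not, and their reading is None.
At some moment in a run one of head_red, head_blue, head_yellow may be knocked a few centimetres aside while the robot is not near it.
It also fails if it takes over 210 s, if anything falls off the work surface, if the arm or the gripper's body presses on something with over 40 N, if the wrist force passes 120 N, or if a joint passes its speed limit or range.

## Working session

There is one attempt and no reset: what is moved stays moved. The work goes in short steps, Python scripts to look and compute and a shell command to move; the robot and the scene stay as the last step left them, time stands still between calls to the robot, and variables do not carry over. Pictures are saved under pics/ and viewed, on a budget of 14 in all, crops included, one or two more only if the job needs it, and the job is handed in when it is done.

```bash
ls; mkdir -p pics; python3 - <<'E'
from plant import status, cams
import cv2, numpy as np
print(status.get_state())
for n in ("scene","top","wrist"):
    im=cams.read_camera(n); cv2.imwrite(f"pics/{n}0.png",im)
    c=cams.calibration(n); print(n,{k:np.round(v,4).tolist() for k,v in c.items()})
a=cv2.imread("pics/top0.png"); cv2.imwrite("pics/top0b.png",cv2.resize(a,(800,600),interpolation=cv2.INTER_CUBIC))
E
```

```text
pics
{'time': 0.0, 'qpos': array([ 1.19800915e+00,  2.87164971e-01,  1.57818652e+00, -6.23721969e-06,
        1.27858280e+00, -1.49960857e-01]), 'dq': array([-0.00141461, -0.00014877,  0.00061157, -0.00077171, -0.00041358,
       -0.00079239]), 'joint_efforts': array([-2.48171301e-05, -4.05968320e+01, -2.92633152e+01, -2.37522509e-04,
        5.81684566e-03, -8.35865904e-06]), 'eef_pos': array([0.14886052, 0.65767798, 0.21754251]), 'tcp_rot': array([ 1.11181836e-01,  9.93799390e-01, -1.13182255e-03, -2.99664671e-04]), 'contact_force': array([-0.08686145, -0.03275124, -0.5848674 ]), 'wrist_torque': array([-0.01902472,  0.04685233, -0.01410978]), 'opening': 0.9981802479050024}
scene {'camera_matrix': [[474.3486, 0.0, 259.4502], [0.0, 474.3486, 181.3142], [0.0, 0.0, 1.0]], 'k1': -0.178, 'cam_to_world': [[0.8535, 0.3223, -0.4095, 1.0383], [0.521, -0.5482, 0.6543, -0.8428], [-0.0136, -0.7718, -0.6358, 0.9643], [0.0, 0.0, 0.0, 1.0]]}
top {'camera_matrix': [[360.0684, 0.0, 251.6721], [0.0, 360.0684, 193.313], [0.0, 0.0, 1.0]], 'k1': -0.0901, 'cam_to_world': [[0.0316, -0.9775, 0.2085, 0.2797], [-0.9995, -0.0297, 0.0124, 0.003], [-0.006, -0.2088, -0.9779, 1.2879], [0.0, 0.0, 0.0, 1.0]]}
wrist {'camera_matrix': [[329.707, 0.0, 260.5567], [0.0, 329.707, 188.1164], [0.0, 0.0, 1.0]], 'k1': -0.0129, 'mount': [[-0.0006, -0.947, -0.3211, 0.0839], [1.0, -0.0006, -0.0002, -0.001], [-0.0, -0.3211, 0.947, -0.1545], [0.0, 0.0, 0.0, 1.0]]}
```

View pics/top0b.png

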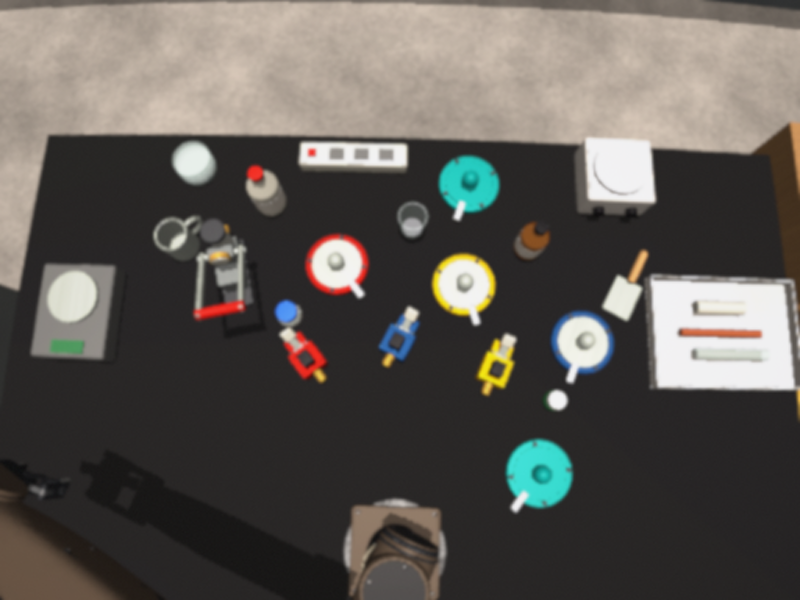

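View pics/scene0.png

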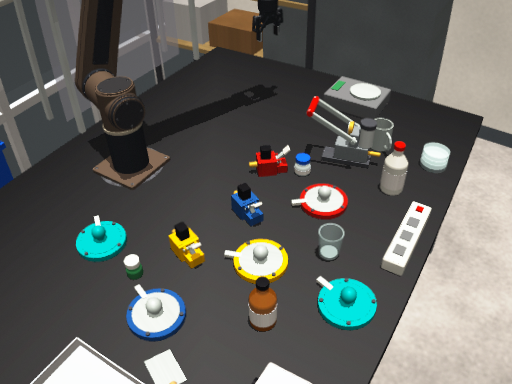

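```bash
cat > h.py <<'E'
from plant import status, cams
import cv2, numpy as np
from scipy.spatial.transform import Rotation as R
def pose():
    s=status.get_state(); T=np.eye(4); T[:3,:3]=R.from_quat(s["tcp_rot"]).as_matrix(); T[:3,3]=s["eef_pos"]; return T
def cal(name,T=None):
    c=cams.calibration(name); K=np.array(c["camera_matrix"])
    M=np.array(c["cam_to_world"]) if name!="wrist" else T@np.array(c["mount"])
    return K,c["k1"],M
def ray(u,v,C):
    K,k,M=C; d=np.array([(u-K[0,2])/K[0,0],(v-K[1,2])/K[1,1]]); p=d.copy()
    for _ in range(20): p=d/(1+k*(p@p))
    return M[:3,3],M[:3,:3]@np.array([*p,1])
def at(u,v,z,C):
    o,d=ray(u,v,C); return o+d*(z-o[2])/d[2]
def proj(P,C):
    K,k,M=C; q=M[:3,:3].T@(np.asarray(P,float)-M[:3,3]); p=q[:2]/q[2]; p=p*(1+k*(p@p)); return K[:2,:2]@p+K[:2,2]
def shot(name,fn):
    T=pose(); im=cams.read_camera(name); cv2.imwrite(f"pics/{fn}.png",im); np.save(f"pics/{fn}.npy",T); return im,cal(name,T)
def crop(im,x0,y0,x1,y1,f,fn):
    c=cv2.resize(im[y0:y1,x0:x1],None,fx=f,fy=f,interpolation=cv2.INTER_CUBIC)
    for x in range((x0//20+1)*20,x1,20): cv2.putText(c,str(x),(int((x-x0)*f),10),0,.35,(0,255,0),1); cv2.line(c,(int((x-x0)*f),12),(int((x-x0)*f),18),(0,255,0),1)
    for y in range((y0//20+1)*20,y1,20): cv2.putText(c,str(y),(0,int((y-y0)*f)+4),0,.35,(0,255,0),1); cv2.line(c,(22,int((y-y0)*f)),(28,int((y-y0)*f)),(0,255,0),1)
    cv2.imwrite(f"pics/{fn}.png",c)
def cam_at(u,v,z,C,T): # point in tool frame, cm
    return (T[:3,:3].T@(at(u,v,z,C)-T[:3,3]))*100
E
python3 - <<'E'
from h import *
a=cv2.imread("pics/top0.png"); crop(a,115,130,405,265,2.75,"top0c")
s=cv2.imread("pics/scene0.png"); crop(s,140,80,400,280,3,"sc0c")
C=cal("top")
hsv=cv2.cvtColor(a,cv2.COLOR_BGR2HSV)
# stands: ring+disc mask -> ellipse
for n,u,v in (("red",216,169),("yel",297,182),("blue",373,219)):
    print(n,at(u,v,.018,C).round(3))
for n,u,v in (("Hred",196,229),("Hblue",256,218),("Hyel",318,236)):
    print(n,at(u,v,.092,C).round(3))
for n,u,v in (("handle",140,199),("vial",357,256),("jar",184,199),("reag",341,148),("beak",264,142)): print(n,at(u,v,.05,C).round(3))
E
```

```text
red [0.638 0.153 0.018]
yel [ 0.598 -0.144  0.018]
blue [ 0.47  -0.418  0.018]
Hred [0.407 0.2   0.092]
Hblue [0.451 0.001 0.092]
Hyel [ 0.396 -0.207  0.092]
handle [0.511 0.413 0.05 ]
vial [ 0.336 -0.348  0.05 ]
jar [0.516 0.256 0.05 ]
reag [ 0.722 -0.3    0.05 ]
beak [ 0.736 -0.02   0.05 ]
```

View pics/top0c.png

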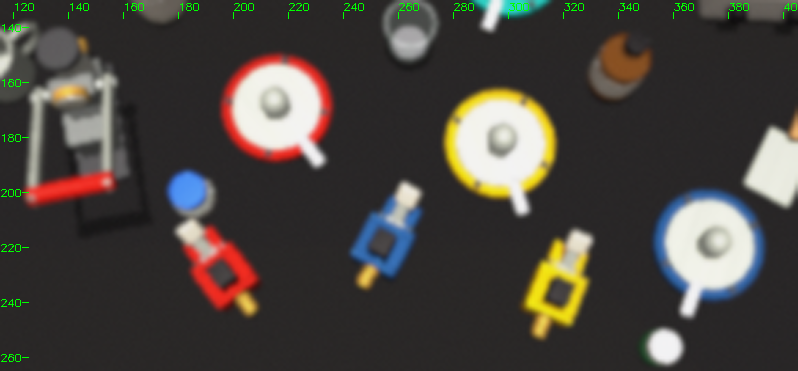

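View pics/sc0c.png

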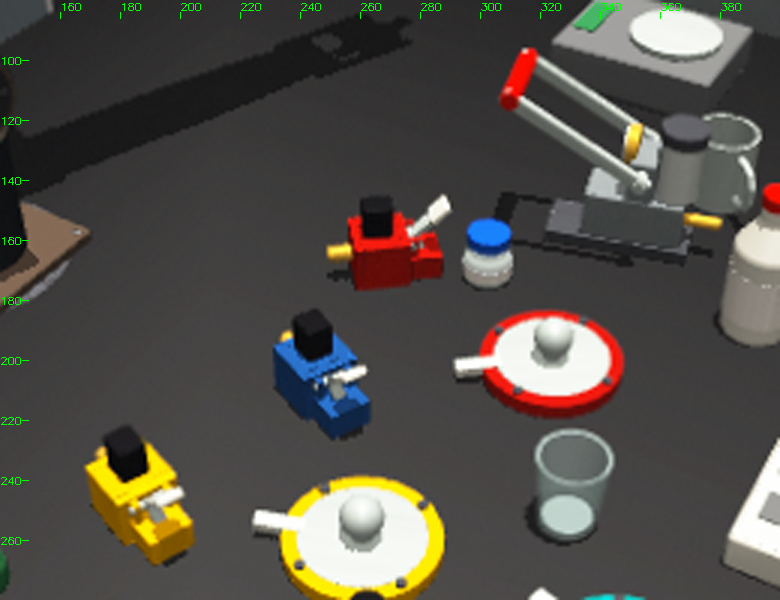

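```bash
cat >> h.py <<'E'
from scipy.optimize import least_squares
def padpt(q):
    a=.8-q; return np.array([.034+.043*np.cos(a)-.005*np.sin(a),0,.044+.043*np.sin(a)+.005*np.cos(a)])
def headpts(p,z0=0):
    c,s=np.cos(p[2]),np.sin(p[2]); M=np.array([[c,-s,0],[s,c,0],[0,0,1]])
    L=np.array([[-.002,0,.092],[-.056,0,.030],padpt(p[3])]); return L@M.T+[p[0],p[1],z0]
def fithead(px,C,x0,z0=0):
    f=lambda p:np.concatenate([proj(P,C)-q for P,q in zip(headpts(p,z0),px)])
    r=least_squares(f,x0); return r.x,np.abs(r.fun).max()
E
python3 - <<'E'
from h import *
C=cal("top")
H={"red":[(195.7,229.3),(205.5,242),(184.1,214.4)],"blue":[(253.9,217.6),(247,232.9),(263.4,200.9)],"yel":[(318.3,235.8),(311,251),(325.2,218.4)]}
for n,px in H.items(): 
    x,e=fithead(px,C,[.4,0,0,.2]); print(n,x.round(3),round(e,2), x[:2]@x[:2])
S={"red":[(215.4,169.3),(231,189.3)],"yel":[(296.8,182),(304.8,206.7)],"blue":[(372.8,219.1),(364.5,244.2)]}
for n,(a,b) in S.items():
    A,B=at(*a,.018,C),at(*b,.020,C); d=A-B; print("stand",n,A.round(3),"yaw",np.arctan2(d[1],d[0]).round(3),np.hypot(d[0],d[1]).round(3))
# pump handle ends
for z in (.184,): print(at(127,201,z,C).round(3),at(154,196.5,z,C).round(3))
T=pose(); print("tool yaw x-axis",np.arctan2(T[1,0],T[0,0]))
E
```

```text
red [0.41  0.206 0.69  0.05 ] 1.15 0.21071679166377197
blue [ 0.455  0.007 -0.463  0.151] 0.38 0.2069275290785487
yel [ 0.4   -0.211 -0.364  0.056] 0.8 0.20488192526494686
stand red [0.636 0.155 0.018] yaw 0.688 0.096
stand yel [ 0.597 -0.143  0.018] yaw 0.309 0.095
stand blue [ 0.469 -0.418  0.018] yaw -0.353 0.096
[0.478 0.41  0.184] [0.495 0.325 0.184]
tool yaw x-axis 2.9187828560380646
```

```bash
python3 -m inch '[[1,[-6,-6,0],-0.13],[1,[-12,-13,0],-0.3],[1,[-18,-19,0],-0.45],[1,[-24,-26,0],-0.6],[1,[-30,-32,0],-0.75],[1,[-35.4,-38.3,0],-0.91],[1,[-35.4,-38.3,0],-0.91],[1,[-35.4,-38.3,0],-0.91],[1,[-35.4,-38.3,0],-0.91],[1,[-35.4,-38.3,0],-0.91],[1,[-35.4,-38.3,0],-0.91],[1,[-35.4,-38.3,0],-0.91],[1,[-35.4,-38.3,0],-0.91],[1,[-35.4,-38.3,0],-0.91]]' 60; python3 - <<'E'
from h import *
im,C=shot("wrist","w1"); crop(im,0,0,512,384,1.55,"w1b"); T=pose(); print(T[:3,3],np.arctan2(T[1,0],T[0,0])+2*np.pi)
for P in headpts([.41,.206,.69,.05]): print(proj(P,C).round(1))
E
```

```text
time: 1.55
eef_pos: [0.4092, 0.2071, 0.2187]
tcp_rot: [-0.337, 0.941, 0.0, -0.0]
contact_force: [-0.4, -0.6, 0.1]
opening: 0.998
[0.40909363 0.20741009 0.21871998] 3.830390655389034
[258.5 174.1]
[258.6 105.8]
[258.9 231.8]
```

View pics/w1b.png

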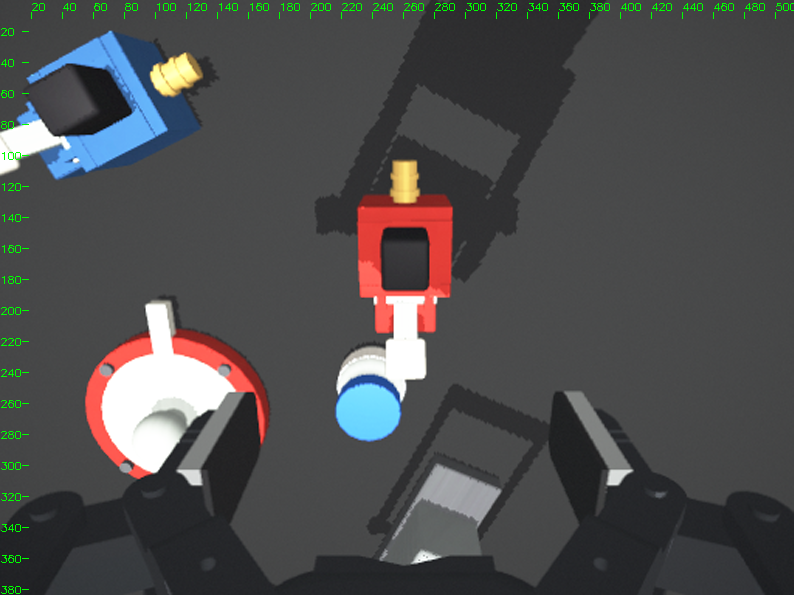

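```bash
cat >> h.py <<'E'
def todo(p,T,z):  # rows' numbers: shift (cm) and twist taking TCP to block centre of head pose p, height z, tool x = -head x
    c,s=np.cos(p[2]),np.sin(p[2]); P=np.array([p[0]-.002*c,p[1]-.002*s,z])
    yaw=np.arctan2(T[1,0],T[0,0]); dy=(p[2]+np.pi-yaw+np.pi)%(2*np.pi)-np.pi
    return (T[:3,:3].T@(P-T[:3,3])*100).round(2),round(-dy,3)
E
python3 - <<'E'
from h import *
T=np.load("pics/w1.npy"); C=cal("wrist",T)
x,e=fithead([(261.3,169.7),(261.3,103.9),(261.3,231)],C,[.41,.206,.69,.05]); print(x.round(4),e)
print(todo(x,pose(),.077))
print("jar",at(237,265,.06,C))
print("stand", at(160/1.55,300/1.55*.0+ 268,.018,C))
from numpy import *
# red housing edges: x 358..452 top z .054
for u in (358,452): print(at(u/1.55,205/1.55,.054,C).round(4))
E
```

```text
[0.4061 0.2061 0.6872 0.1828] 1.1816157711644308
(array([ 0.51,  0.08, 14.17]), np.float64(0.002))
jar [0.51051837 0.25767815 0.06      ]
stand [0.64203448 0.14572256 0.018     ]
[0.4015 0.1644 0.054 ]
[0.3643 0.2097 0.054 ]
```

```bash
python3 -m inch '[[1,[0.5,0.1,4],0],[1,[0.5,0.1,8],0],[1,[0.5,0.1,11],0],[1,[0.5,0.1,13],0],[1,[0.5,0.1,14.1],0],[1,[0.5,0.1,14.1],0],[1,[0.5,0.1,14.1],0],[-1,[0.5,0.1,14.1],0],[-1,[0.5,0.1,14.1],0],[-1,[0.5,0.1,14.1],0],[-1,[0.5,0.1,14.1],0],[-1,[0.5,0.1,14.1],0],[-1,[0.5,0.1,14.1],0],[-1,[0.5,0.1,14.1],0],[-1,[0.5,0.1,14.1],0]]' 60 && python3 -m inch '[[-1,[0,0,-3],0],[-1,[0,0,-7],0],[-1,[0,0,-11],0],[-1,[0,0,-14.1],0],[-1,[0,0,-14.1],0],[-1,[0,0,-14.1],0]]'; python3 - <<'E'
from h import *
im,C=shot("wrist","w2"); crop(im,100,80,420,320,2.5,"w2b"); T=pose(); print(T)
E
```

```text
time: 3.1
eef_pos: [0.4054, 0.2044, 0.0788]
tcp_rot: [-0.337, 0.942, 0.0, 0.0]
contact_force: [-2.2, 1.3, 5.5]
opening: 0.265
time: 3.7
eef_pos: [0.4055, 0.2041, 0.2194]
tcp_rot: [-0.337, 0.942, -0.0, 0.001]
contact_force: [-0.4, -0.5, 0.2]
opening: -0.003
[[-7.73096654e-01 -6.34287072e-01 -1.21421692e-03  4.04712282e-01]
 [-6.34287080e-01  7.73097483e-01 -4.27492714e-04  2.03939157e-01]
 [ 1.20986114e-03  4.39668917e-04 -9.99999171e-01  2.17942245e-01]
 [ 0.00000000e+00  0.00000000e+00  0.00000000e+00  1.00000000e+00]]
```

View pics/w2b.png

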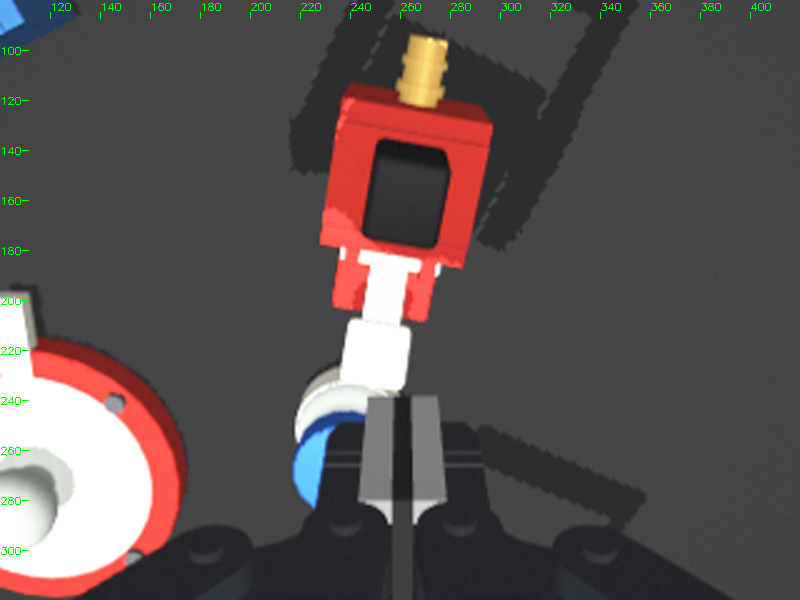

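```bash
python3 - <<'E'
from h import *
T=np.load("pics/w2.npy"); C=cal("wrist",T)
b=lambda x,y:(x/2.5+100,y/2.5+80)
L=[(-.002,0,.092),(-.056,0,.03),(-.03,-.03,.054),(-.03,.03,.054),(.03,.03,.054),(.03,-.03,.054)]
px=[b(407,202),b(428,38),b(338,121),b(490,153),b(462,266),b(322,243)]
def f(p,r=False):
    c,s=np.cos(p[2]),np.sin(p[2]); M=np.array([[c,-s,0],[s,c,0],[0,0,1]])
    return np.concatenate([proj(M@np.array(l)+[p[0],p[1],p[3]],C)-q for l,q in zip(L,px)])
r=least_squares(f,[.4,.2,.6,0]); print(r.x.round(4),r.fun.round(1))
r=least_squares(lambda p:f([*p,0]),[.4,.2,.6]); print(r.x.round(4),r.fun.round(1))
print(todo(r.x,pose(),.056))
E
```

```text
[ 0.4019  0.2027  0.5076 -0.0198] [-0.8  3.3 -0.4  6.   2.6 -5.  -0.7 -7.4 -1.1  1.7  0.3  1.5]
[0.3989 0.2    0.5074] [-0.9  4.5  0.1  3.3  1.  -6.5  1.4 -8.1  0.1  4.1 -1.7  3.4]
(array([ 0.88,  0.1 , 16.2 ]), np.float64(0.18))
```

```bash
python3 - <<'E'
from h import *
out=[]
T=pose()
for n in ("scene","top"):
    im,C=shot(n,n+"1")
    P=proj(T[:3,3],C); print(n,P)
    x0,y0=[int(v)-50 for v in P]; x0=max(x0,0);y0=max(y0,0)
    f=4; c=cv2.resize(im[y0:y0+100,x0:x0+100],None,fx=f,fy=f,interpolation=cv2.INTER_CUBIC)
    for z,col in ((.019,(0,255,0)),(-.013,(255,0,255))):
        for x in (-.011,.011):
            q=(proj(T[:3,:3]@[x,0,z]+T[:3,3],C)-[x0,y0]+.5)*f; cv2.circle(c,tuple(int(v) for v in q),3,col,-1)
    out.append(c)
cv2.imwrite("pics/cmp.png",np.hstack(out))
E
```

```text
scene [264.35793676 114.00899366]
top [188.09011106 225.11966004]
```

View pics/cmp.png

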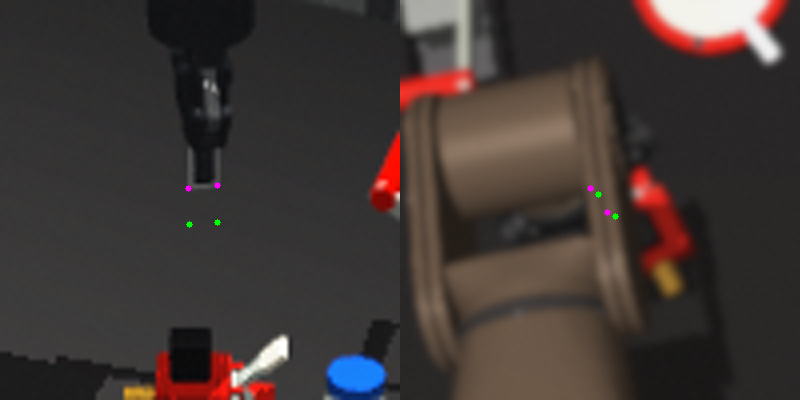

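```bash
python3 -m inch '[[1,[0.6,0.1,0],0.09],[1,[1.2,0.1,0],0.18],[1,[1.2,0.1,4],0.18],[1,[1.2,0.1,8],0.18],[1,[1.2,0.1,12],0.18],[1,[1.2,0.1,15],0.18],[1,[1.2,0.1,17.2],0.18],[1,[1.2,0.1,17.2],0.18],[1,[1.2,0.1,17.2],0.18],[-1,[1.2,0.1,17.2],0.18],[-1,[1.2,0.1,17.2],0.18],[-1,[1.2,0.1,17.2],0.18],[-1,[1.2,0.1,17.2],0.18],[-1,[1.2,0.1,17.2],0.18],[-1,[1.2,0.1,17.2],0.18],[-1,[1.2,0.1,17.2],0.18],[-1,[1.2,0.1,17.2],0.18]]' 60
```

```text
time: 5.55
eef_pos: [0.3961, 0.1974, 0.0479]
tcp_rot: [-0.251, 0.968, -0.0, 0.001]
contact_force: [-0.5, -1.2, 5.9]
opening: 0.318
```

```bash
python3 -m inch '[[-1,[0,0,-3],0],[-1,[0,0,-7],0],[-1,[0,0,-11],0],[-1,[0,0,-15],0],[-1,[-4,-0.6,-15],-0.06],[-1,[-8,-1.3,-15],-0.12],[-1,[-12,-2,-15],-0.18],[-1,[-16,-2.6,-15],-0.18],[-1,[-19,-3,-15],-0.18],[-1,[-20.9,-3.3,-15],-0.18],[-1,[-20.9,-3.3,-15],-0.18],[-1,[-20.9,-3.3,-15],-0.18],[-1,[-20.9,-3.3,-15],-0.18]]'; python3 - <<'E'
from h import *
im,C=shot("wrist","w3"); crop(im,0,0,512,384,1.55,"w3b"); T=pose(); print(T[:3,3],np.arctan2(T[1,0],T[0,0])+2*np.pi)
E
```

```text
time: 6.85
eef_pos: [0.5925, 0.2696, 0.1957]
tcp_rot: [-0.337, 0.942, 0.0, -0.001]
contact_force: [-0.3, 0.1, -4.0]
opening: 0.32
[0.59270727 0.26966849 0.19617363] 3.8289131754857237
```

View pics/w3b.png

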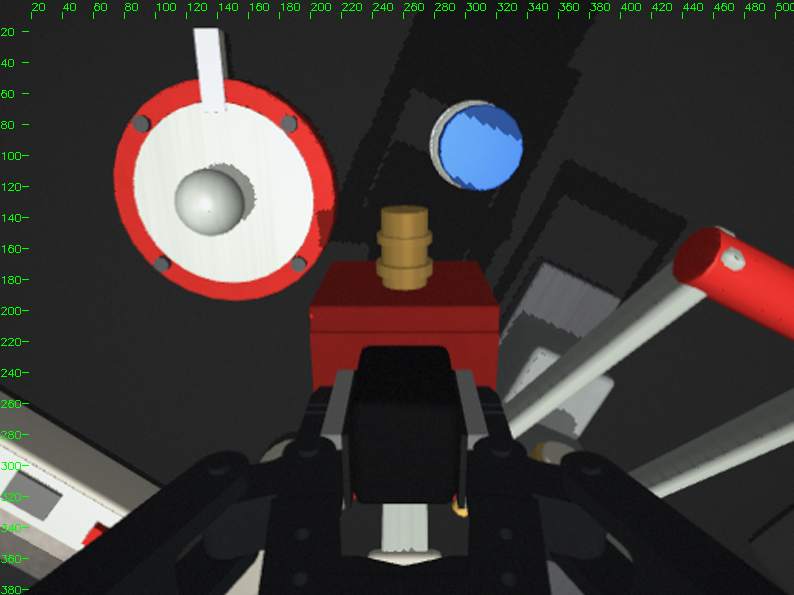

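```bash
cat >> h.py <<'E'
HUE={"red":((0,8),(172,180)),"yel":((20,32),),"blue":((100,125),)}
def fitstand(im,C,u0,v0,col,rmax=90):
    hsv=cv2.cvtColor(im,cv2.COLOR_BGR2HSV); m=np.zeros(im.shape[:2],bool)
    for a,b in HUE[col]: m|=(hsv[...,0]>=a)&(hsv[...,0]<=b)
    m&=(hsv[...,1]>110)&(hsv[...,2]>60)
    pts=[]
    for t in np.linspace(0,2*np.pi,180,endpoint=False):
        for r in np.arange(15,rmax,.25):
            u,v=u0+r*np.cos(t),v0+r*np.sin(t)
            iu,iv=int(round(u)),int(round(v))
            if not(0<=iu<512 and 0<=iv<384): break
            if m[iv,iu]: pts.append((u,v)); break
    W=np.array([at(u,v,.018,C)[:2] for u,v in pts])
    f=lambda p:np.hypot(W[:,0]-p[0],W[:,1]-p[1])-p[2]
    r=least_squares(f,[*np.median(W,0),.06],loss="soft_l1",f_scale=.001); g=np.abs(f(r.x))<.003
    W=W[g]; r=least_squares(f,r.x) if 0 else least_squares(lambda p:np.hypot(W[:,0]-p[0],W[:,1]-p[1])-p[2],r.x)
    return r.x,np.sqrt(np.mean(r.fun**2)),g.sum()
def ballc(u,v,C): return at(u,v,.043,C)
def rel(P,T): return (T[:3,:3].T@(np.array([*P[:2],T[2,3]])-T[:3,3])*100).round(2)
E
python3 - <<'E'
from h import *
im=cv2.imread("pics/w3.png"); T=np.load("pics/w3.npy"); C=cal("wrist",T)
x,e,n=fitstand(im,C,143.9,123.5,"red"); print(x.round(4),e,n,rel(x,T))
b=ballc(135.5,131,C); print("ball",b.round(4),rel(b,T))
a=at(208/1.55,28/1.55,.02,C); d=x[:2]-a[:2]; print("yaw",np.arctan2(d[1],d[0]),np.hypot(*d))
im0=cv2.imread("pics/top0.png"); C0=cal("top")
for n,u,v in (("red",215,169),("yel",297,182),("blue",373,219)): print(n,fitstand(im0,C0,u,v,n,30))
E
```

```text
[0.6376 0.1562 0.0582] 0.00034091412311785456 170 [  3.71 -11.63  -0.  ]
ball [0.6377 0.1568 0.043 ] [  3.67 -11.59  -0.  ]
yaw 0.661009117491978 0.0980649208788528
red (array([0.64037793, 0.15626755, 0.06079524]), np.float64(0.0012378877967823168), np.int64(166))
yel (array([ 0.59987372, -0.14264733,  0.06034836]), np.float64(0.0012486144344901597), np.int64(162))
blue (array([ 0.47224245, -0.41770935,  0.06273443]), np.float64(0.001184953667477716), np.int64(152))
```

```bash
python3 -m inch '[[-1,[1.5,-4.5,0],0.03],[-1,[3,-9,0],0.03],[-1,[3.7,-11.6,0],0.03],[-1,[3.7,-11.6,0],0.03],[-1,[3.7,-11.6,0],0.03],[-1,[3.7,-11.6,0],0.03],[-1,[3.7,-11.6,3],0.03],[-1,[3.7,-11.6,6],0.03],[-1,[3.7,-11.6,8],0.03],[-1,[3.7,-11.6,8],0.03],[-1,[3.7,-11.6,8],0.03]]'; python3 -c "
from h import *
T=pose();print(T[:3,3],rel((.6377,.1564),T))"
```

```text
time: 8.0
eef_pos: [0.6387, 0.1579, 0.1172]
tcp_rot: [-0.323, 0.946, 0.0, -0.0]
contact_force: [0.2, 0.2, -2.7]
opening: 0.318
[0.63865867 0.15792437 0.11715375] [ 0.17 -0.06  0.  ]
```

```bash
python3 -m inch '[[-1,[0.15,-0.05,0],0],[-1,[0.15,-0.05,0.5],0],[-1,[0.15,-0.05,1],0],[-1,[0.15,-0.05,1.5],0],[-1,[0.15,-0.05,1.5],0]]'; python3 -c "
from h import *
T=pose();print(T[:3,3],rel((.6377,.1564),T))"
```

```text
time: 8.5
eef_pos: [0.6373, 0.1554, 0.1006]
tcp_rot: [-0.323, 0.947, 0.0, -0.001]
contact_force: [-0.8, 0.7, -3.1]
opening: 0.317
[0.6373258  0.15538022 0.1006241 ] [-0.09  0.06 -0.  ]
```

```bash
python3 -m inch '[[-1,[0,0,0.5],0],[-1,[0,0,1],0],[-1,[0,0,1.5],0],[-1,[0,0,1.5],0]]'; python3 -m inch '[[-1,[0,0,0.5],0],[-1,[0,0,1],0],[-1,[0,0,1.5],0],[-1,[0,0,1.9],0],[-1,[0,0,1.9],0]]'; python3 -c "
from h import *
T=pose();print(T[:3,3],rel((.6377,.1564),T))"
```

```text
time: 8.9
eef_pos: [0.6373, 0.1554, 0.0855]
tcp_rot: [-0.323, 0.947, 0.0, -0.001]
contact_force: [-0.6, 0.0, -3.8]
opening: 0.315
time: 9.4
eef_pos: [0.6375, 0.1555, 0.0668]
tcp_rot: [-0.323, 0.946, 0.0, -0.001]
contact_force: [-0.6, 0.1, -3.7]
opening: 0.316
[0.6374827  0.15548638 0.06677556] [-0.07  0.06 -0.  ]
```

```bash
python3 -m inch '[[-1,[0,0,0.1],0],[-1,[0,0,0.2],0],[-1,[0,0,0.2],0]]';python3 -m inch '[[-1,[0,0,0.1],0],[-1,[0,0,0.2],0],[-1,[0,0,0.2],0]]'
```

```text
time: 9.7
eef_pos: [0.6383, 0.1555, 0.0662]
tcp_rot: [-0.323, 0.946, -0.0, 0.0]
contact_force: [-0.2, -0.7, -3.4]
opening: 0.32
time: 10.0
eef_pos: [0.6383, 0.1554, 0.066]
tcp_rot: [-0.323, 0.946, -0.0, -0.0]
contact_force: [-5.9, -1.2, 5.7]
opening: 0.32
```

```bash
python3 -m inch '[[0.6,[0,0,0],0],[1,[0,0,0],0],[1,[0,0,0],0],[1,[0,0,0],0],[1,[0,0,-2],0],[1,[0,0,-4],0],[1,[0,0,-6.5],0],[-1,[-3.5,0,-6.5],0],[-1,[-7,0,-6.5],0],[-1,[-7,0,-6.5],0],[-1,[-7,0,-6.5],0],[-1,[-7,0,-6.5],0],[-1,[-7,0,-6.5],0],[-1,[-7,0,-5],0],[-1,[-7,0,-4],0],[-1,[-7,0,-3],0],[-1,[-7,0,-2],0],[-1,[-7,0,-1],0],[-1,[-7,0,0],0],[-1,[-7,0,0],0]]'; python3 -m inch '[[-1,[0,0,0.5],0],[-1,[0,0,0.8],0],[-1,[0,0,1],0],[-1,[0,0,1],0]]'
```

```text
time: 12.0
eef_pos: [0.6924, 0.1979, 0.0615]
tcp_rot: [-0.323, 0.946, 0.0, -0.002]
contact_force: [-0.4, 0.4, -0.4]
opening: -0.001
time: 12.4
eef_pos: [0.6936, 0.1986, 0.0546]
tcp_rot: [-0.323, 0.946, 0.0, 0.0]
contact_force: [-1.5, 1.4, 4.3]
opening: -0.001
```

```bash
python3 -m inch '[[-1,[0,0,0.15],0],[-1,[0,0,0.3],0],[-1,[0,0,0.3],0]]'
```

```text
time: 12.7
eef_pos: [0.694, 0.1987, 0.0543]
tcp_rot: [-0.323, 0.946, 0.0, 0.0]
contact_force: [-5.7, 0.2, 12.2]
opening: -0.004
```

```bash
python3 -m inch '[[-1,[0,0,-4],0],[-1,[0,0,-9],0],[-1,[0,0,-13],0],[1,[0,0,-17],0],[1,[5,0,-17],0.14],[1,[10,-0.1,-17],0.28],[1,[15,-0.2,-17],0.42],[1,[20,-0.2,-17],0.56],[1,[25,-0.3,-17],0.7],[1,[29,-0.4,-17],0.84],[1,[30.7,-0.4,-17],0.98],[1,[30.7,-0.4,-17],1.12],[1,[30.7,-0.4,-17],1.12],[1,[30.7,-0.4,-17],1.12],[1,[30.7,-0.4,-17],1.12],[1,[30.7,-0.4,-17],1.12]]'; python3 - <<'E'
from h import *
im,C=shot("wrist","w4"); T=pose(); print(T[:3,3],np.arctan2(T[1,0],T[0,0]))
a=cv2.resize(im[40:300,110:430],None,fx=1.25*1,fy=1.25,interpolation=cv2.INTER_CUBIC)
crop(im,100,60,420,300,2.2,"w4b")
i2,_=shot("scene","s2"); c=cv2.imread("pics/w4b.png"); s=cv2.resize(i2[130:240,230:370],None,fx=2,fy=2)
c[:s.shape[0],-s.shape[1]:]=s if 0 else c[:s.shape[0],-s.shape[1]:]
cv2.imwrite("pics/w4c.png",np.vstack([c[:,:],np.zeros((0,c.shape[1],3),np.uint8)]))
for P in headpts([.455,.007,-.463,.1]): print(proj(P,C).round(1))
E
```

```text
time: 14.3
eef_pos: [0.453, 0.0078, 0.2206]
tcp_rot: [0.228, 0.974, -0.0, -0.0]
contact_force: [-0.5, 0.2, 0.2]
opening: 1.002
[0.45307125 0.00780531 0.22070195] 2.6803502594942055
[262.2 175.3]
[262.1 107.3]
[261.9 233.3]
```

View pics/w4b.png

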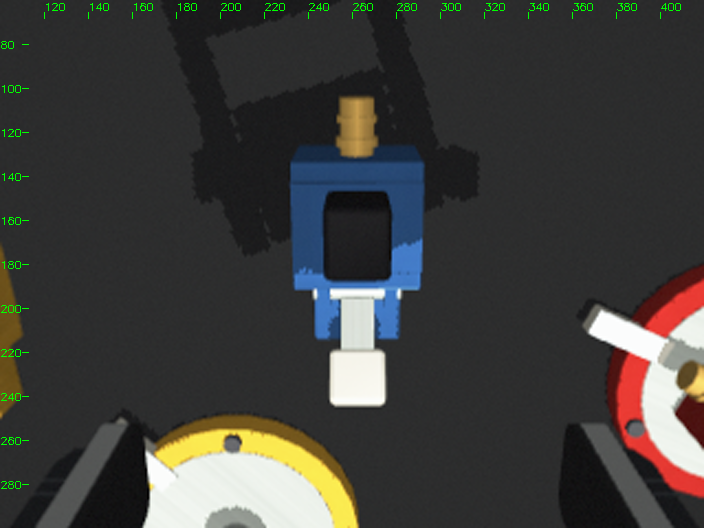

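```bash
python3 -m inch '[[1,[0.1,0.1,4],0],[1,[0.1,0.1,8],0],[1,[0.1,0.1,12],0],[1,[0.1,0.1,15],0],[1,[0.1,0.1,17.3],0],[1,[0.1,0.1,17.3],0],[1,[0.1,0.1,17.3],0],[-1,[0.1,0.1,17.3],0],[-1,[0.1,0.1,17.3],0],[-1,[0.1,0.1,17.3],0],[-1,[0.1,0.1,17.3],0],[-1,[0.1,0.1,17.3],0],[-1,[0.1,0.1,17.3],0],[-1,[0.1,0.1,17.3],0],[-1,[0.1,0.1,17.3],0]]' 60
```

```text
time: 15.9
eef_pos: [0.4533, 0.009, 0.0489]
tcp_rot: [0.229, 0.973, 0.0, 0.001]
contact_force: [-0.5, 1.9, 6.0]
opening: 0.32
```

```bash
python3 -m inch '[[-1,[0,0,-3],0],[-1,[0,0,-7],0],[-1,[0,0,-11],0],[-1,[0,0,-15],0],[-1,[-3,-3.2,-15],-0.05],[-1,[-6,-6.5,-15],-0.11],[-1,[-9,-9.7,-15],-0.11],[-1,[-12,-13,-15],-0.11],[-1,[-15,-16.2,-15],-0.11],[-1,[-18,-19.5,-15],-0.11],[-1,[-21,-22.7,-15],-0.11],[-1,[-23.1,-25,-15],-0.11],[-1,[-23.1,-25,-15],-0.11],[-1,[-23.1,-25,-15],-0.11],[-1,[-23.1,-25,-15],-0.11]]'; python3 - <<'E'
from h import *
im,C=shot("wrist","w5"); crop(im,0,0,512,384,1.55,"w5b"); T=pose(); print(T[:3,3],np.arctan2(T[1,0],T[0,0]),proj([.472,-.418,.018],C))
u,v=proj([.472,-.418,.018],C)
print(fitstand(im,C,u,v,"blue"))
E
```

```text
time: 17.4
eef_pos: [0.5466, -0.3164, 0.1962]
tcp_rot: [0.175, 0.985, 0.001, -0.002]
contact_force: [-0.2, 0.0, -4.1]
opening: 0.316
[ 0.54689589 -0.31631158  0.19669319] 2.7898243779202283 [140.99987469 128.53456969]
(array([ 0.46950898, -0.41777027,  0.05842039]), np.float64(0.00037644662131579315), np.int64(167))
```

View pics/w5b.png

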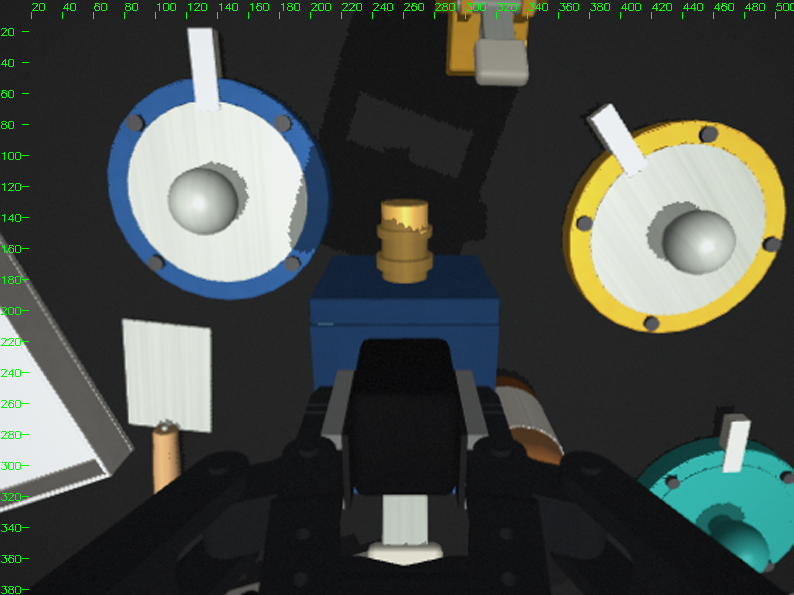

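```bash
python3 - <<'E'
from h import *
im=cv2.imread("pics/w5.png"); T=np.load("pics/w5.npy"); C=cal("wrist",T)
b=ballc(131,129.7,C); x=np.array([.4695,-.4178]); print(b.round(4),rel(b,T),rel(x,T))
a=at(200/1.55,28/1.55,.02,C); d=x-a[:2]; print("yaw",np.arctan2(d[1],d[0]),np.hypot(*d), "tool-pi",np.arctan2(T[1,0],T[0,0])-np.pi)
y=fitstand(im,C,682/1.55,233/1.55,"yel"); b=ballc(699/1.55,242/1.55,C); print(y,b)
a=at(600/1.55,111/1.55,.02,C); d=y[0][:2]-a[:2]; print("yaw",np.arctan2(d[1],d[0]),np.hypot(*d))
E
```

```text
[ 0.4694 -0.4176  0.043 ] [  3.76 -12.16  -0.  ] [  3.74 -12.18  -0.  ]
yaw -0.3701396518717674 0.09764223367761389 tool-pi -0.35217410704972396
(array([ 0.59746468, -0.1426314 ,  0.05823457]), np.float64(0.0003430694511504283), np.int64(169)) [ 0.59785274 -0.14164258  0.043     ]
yaw 0.3215237707518757 0.09817077378344603
```

```bash
python3 -m inch '[[-1,[1.5,-4.5,0],0.02],[-1,[3,-9,0],0.02],[-1,[3.5,-12.15,0],0.02],[-1,[3.5,-12.15,0],0.02],[-1,[3.5,-12.15,0],0.02],[-1,[3.5,-12.15,0],0.02],[-1,[3.5,-12.15,3],0.02],[-1,[3.5,-12.15,6],0.02],[-1,[3.5,-12.15,8],0.02],[-1,[3.5,-12.15,8],0.02],[-1,[3.5,-12.15,8],0.02],[-1,[3.5,-12.15,8],0.02]]'; python3 -c "
from h import *
for i in range(3):
  T=pose();print(T[:3,3],rel((.4695,-.4177),T))"
```

```text
time: 18.65
eef_pos: [0.4741, -0.4204, 0.1202]
tcp_rot: [0.185, 0.983, -0.001, 0.001]
contact_force: [-0.0, -0.4, -3.7]
opening: 0.319
[ 0.4741456  -0.42036145  0.12022142] [ 0.53  0.08 -0.  ]
[ 0.4741456  -0.42036145  0.12022142] [ 0.53  0.08 -0.  ]
[ 0.4741456  -0.42036145  0.12022142] [ 0.53  0.08 -0.  ]
```

```bash
python3 -m inch '[[-1,[0,0,0],0],[-1,[0,0,0],0]]'; python3 -c "
from h import *
T=pose();print(T[:3,3],rel((.4695,-.4177),T),T[:3,2])"
```

```text
time: 18.85
eef_pos: [0.4734, -0.4204, 0.1196]
tcp_rot: [0.185, 0.983, -0.001, 0.001]
contact_force: [0.3, 0.4, -4.6]
opening: 0.318
[ 0.47342258 -0.42042695  0.1195656 ] [ 0.46  0.11 -0.  ] [ 0.00169938 -0.00206401 -0.99999643]
```

```bash
python3 -m inch '[[-1,[0.2,0.1,0],0],[-1,[0.2,0.1,0.5],0],[-1,[0.2,0.1,1],0],[-1,[0.2,0.1,1.5],0],[-1,[0.2,0.1,1.5],0],[-1,[0.2,0.1,1.5],0]]'; python3 -c "
from h import *
T=pose();print(T[:3,3],rel((.4695,-.4177),T))"
```

```text
time: 19.45
eef_pos: [0.4711, -0.418, 0.1024]
tcp_rot: [0.185, 0.983, 0.0, -0.0]
contact_force: [-0.0, 0.5, -3.5]
opening: 0.317
[ 0.47110351 -0.41801199  0.10240353] [ 0.16 -0.03  0.  ]
```

```bash
python3 -m inch '[[-1,[-0.05,0,0.5],0],[-1,[-0.05,0,1],0],[-1,[-0.05,0,1.5],0],[-1,[-0.05,0,1.5],0]]'; python3 -m inch '[[-1,[0,0,0.5],0],[-1,[0,0,1],0],[-1,[0,0,1.5],0],[-1,[0,0,1.9],0],[-1,[0,0,1.9],0]]'; python3 -m inch '[[-1,[0,0,0.1],0],[-1,[0,0,0.2],0],[-1,[0,0,0.2],0]]'
```

```text
time: 19.85
eef_pos: [0.4712, -0.4177, 0.0865]
tcp_rot: [0.185, 0.983, 0.001, -0.001]
contact_force: [-0.3, 0.1, -3.8]
opening: 0.312
time: 20.35
eef_pos: [0.4715, -0.418, 0.0679]
tcp_rot: [0.185, 0.983, 0.0, -0.0]
contact_force: [-1.2, -0.4, -3.9]
opening: 0.319
time: 20.65
eef_pos: [0.4716, -0.4183, 0.0673]
tcp_rot: [0.185, 0.983, 0.0, -0.0]
contact_force: [-1.3, 1.0, -1.6]
opening: 0.317
```

```bash
python3 -m inch '[[-1,[0,0,0.2],0],[-1,[0,0,0.2],0]]'; python3 -m inch '[[0.6,[0,0,0],0],[1,[0,0,0],0],[1,[0,0,0],0],[1,[0,0,0],0],[1,[0,0,-2],0],[1,[0,0,-4],0],[1,[0,0,-6.5],0],[-1,[-3.5,0,-6.5],0],[-1,[-6.8,0,-6.5],0],[-1,[-6.8,0,-6.5],0],[-1,[-6.8,0,-6.5],0],[-1,[-6.8,0,-6.5],0],[-1,[-6.8,0,-6.5],0],[-1,[-6.8,0,-5],0],[-1,[-6.8,0,-4],0],[-1,[-6.8,0,-3],0],[-1,[-6.8,0,-2],0],[-1,[-6.8,0,-1],0],[-1,[-6.8,0,0],0],[-1,[-6.8,0,0],0]]'; python3 -m inch '[[-1,[0,0,0.5],0],[-1,[0,0,0.8],0],[-1,[0,0,1],0],[-1,[0,0,1],0]]'; python3 -m inch '[[-1,[0,0,0.15],0],[-1,[0,0,0.3],0],[-1,[0,0,0.3],0]]'
```

```text
time: 20.85
eef_pos: [0.4716, -0.4184, 0.0672]
tcp_rot: [0.185, 0.983, 0.0, -0.001]
contact_force: [-6.4, 4.2, 5.9]
opening: 0.32
time: 22.85
eef_pos: [0.5342, -0.4424, 0.0627]
tcp_rot: [0.185, 0.983, 0.001, -0.001]
contact_force: [0.9, -0.6, -0.2]
opening: 0.001
time: 23.25
eef_pos: [0.535, -0.4431, 0.0547]
tcp_rot: [0.185, 0.983, -0.0, -0.0]
contact_force: [1.1, 1.0, 0.9]
opening: -0.003
time: 23.55
eef_pos: [0.5353, -0.4433, 0.0544]
tcp_rot: [0.185, 0.983, -0.0, -0.0]
contact_force: [-0.3, 2.1, 9.3]
opening: 0.004
```

```bash
python3 -m inch '[[-1,[0,0,-4],0],[-1,[0,0,-9],0],[-1,[0,0,-13],0],[1,[0,0,-16.6],0],[1,[3.5,2.8,-16.6],0],[1,[7,5.6,-16.6],0],[1,[10.5,8.5,-16.6],0],[1,[14,11.3,-16.6],0],[1,[17.5,14.1,-16.6],0],[1,[20.9,16.9,-16.6],0],[1,[20.9,16.9,-16.6],0],[1,[20.9,16.9,-16.6],0],[1,[20.9,16.9,-16.6],0],[1,[20.9,16.9,-16.6],0]]'; python3 - <<'E'
from h import *
im,C=shot("wrist","w6"); T=pose(); print(T[:3,3],np.arctan2(T[1,0],T[0,0]))
crop(im,100,60,420,300,2.2,"w6b")
for P in headpts([.400,-.211,-.364,.1]): print(proj(P,C).round(1))
E
```

```text
time: 24.95
eef_pos: [0.4025, -0.2108, 0.2181]
tcp_rot: [0.186, 0.983, -0.0, -0.0]
contact_force: [-0.3, -0.7, 0.8]
opening: 0.998
[ 0.40242149 -0.21071163  0.21800296] 2.7678365307483292
[260.6 171.4]
[260.1 103.2]
[261.3 230.5]
```

View pics/w6b.png

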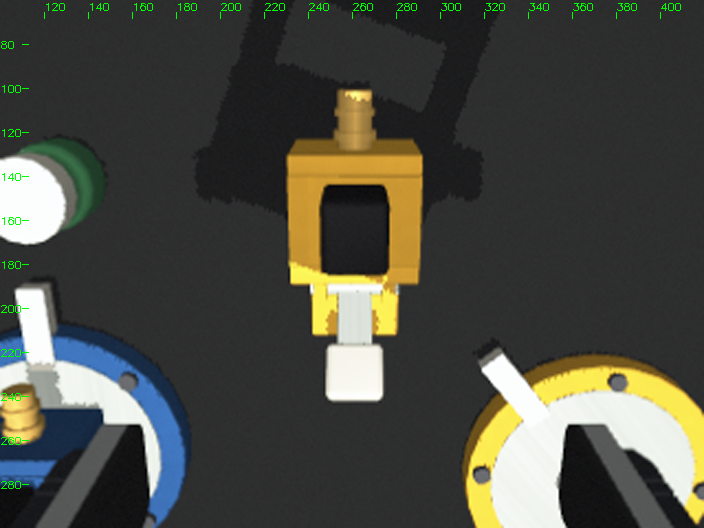

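```bash
python3 -m inch '[[1,[0.6,0,4],0],[1,[0.6,0,8],0],[1,[0.6,0,12],0],[1,[0.6,0,15],0],[1,[0.6,0,17],0],[1,[0.6,0,17],0],[1,[0.6,0,17],0],[-1,[0.6,0,17],0],[-1,[0.6,0,17],0],[-1,[0.6,0,17],0],[-1,[0.6,0,17],0],[-1,[0.6,0,17],0],[-1,[0.6,0,17],0],[-1,[0.6,0,17],0],[-1,[0.6,0,17],0]]' 60; python3 -c "
from h import *
T=pose();P=np.array([.5975,-.1424]);a=.3215+np.pi
x=np.array([np.cos(a),np.sin(a)]);y=np.array([x[1],-x[0]])
E=P-.037*x+.12*y;print(E,rel(E,T),'twist',np.arctan2(T[1,0],T[0,0])-a)"
```

```text
time: 26.5
eef_pos: [0.3968, -0.208, 0.0488]
tcp_rot: [0.185, 0.983, -0.0, 0.0]
contact_force: [-1.7, -0.5, 5.8]
opening: 0.318
[ 0.59468541 -0.01685687] [-1.147e+01  2.501e+01 -1.000e-02] twist -0.6939633452134428
```

```bash
python3 -m inch '[[-1,[0,0,-3],0],[-1,[0,0,-7],0],[-1,[0,0,-11],0],[-1,[0,0,-15],0],[-1,[-1.7,3.6,-15],-0.1],[-1,[-3.4,7.2,-15],-0.2],[-1,[-5,10.8,-15],-0.3],[-1,[-6.7,14.4,-15],-0.4],[-1,[-8.4,18,-15],-0.5],[-1,[-10,21.6,-15],-0.6],[-1,[-11.5,25,-15],-0.69],[-1,[-11.5,25,-15],-0.69],[-1,[-11.5,25,-15],-0.69],[-1,[-11.5,25,-15],-0.69],[-1,[-11.5,25,-15],-0.69]]'; python3 - <<'E'
from h import *
im,C=shot("wrist","w7"); crop(im,0,0,512,384,1.55,"w7b"); T=pose(); a=np.arctan2(T[1,0],T[0,0])+2*np.pi; print(T[:3,3],a,"yaw-pi",a-np.pi)
u,v=proj([.5975,-.1426,.018],C); x=fitstand(im,C,u,v,"yel"); print((u,v),x,rel(x[0],T))
E
```

```text
time: 28.0
eef_pos: [0.5934, -0.0171, 0.1969]
tcp_rot: [-0.157, 0.988, 0.0, -0.001]
contact_force: [-0.6, -0.1, -6.0]
opening: 0.316
[ 0.59367596 -0.01720298  0.19740799] 3.4572676813051655 yaw-pi 0.31567502771537237
(np.float64(141.0183319065402), np.float64(128.47190098005305)) (array([ 0.59730929, -0.14253441,  0.05829128]), np.float64(0.0003705311825491722), np.int64(171)) [  3.55 -12.03  -0.  ]
```

View pics/w7b.png

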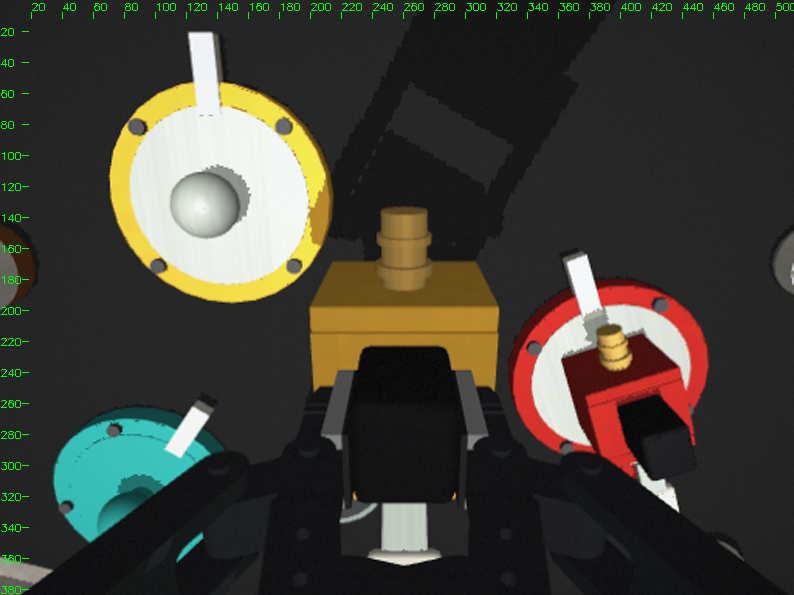

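```bash
python3 -m inch '[[-1,[1.5,-4.5,0],0],[-1,[3,-9,0],0],[-1,[3.6,-12,0],0],[-1,[3.6,-12,0],0],[-1,[3.6,-12,0],0],[-1,[3.6,-12,0],0],[-1,[3.6,-12,3],0],[-1,[3.6,-12,6],0],[-1,[3.6,-12,8],0],[-1,[3.6,-12,8],0],[-1,[3.6,-12,8],0],[-1,[3.6,-12,8],0],[-1,[3.6,-12,8],0]]'; python3 -c "
from h import *
T=pose();print(T[:3,3],rel((.5974,-.1424),T))"
```

```text
time: 29.35
eef_pos: [0.5991, -0.142, 0.1203]
tcp_rot: [-0.158, 0.987, -0.001, 0.002]
contact_force: [0.4, 0.1, -4.9]
opening: 0.314
[ 0.59911677 -0.14199371  0.12025685] [ 0.18  0.02 -0.  ]
```

```bash
python3 -m inch '[[-1,[0.15,0,0],0],[-1,[0.15,0,0.5],0],[-1,[0.15,0,1],0],[-1,[0.15,0,1.5],0],[-1,[0.15,0,1.5],0],[-1,[0.15,0,1.5],0]]'; python3 -c "
from h import *
T=pose();print(T[:3,3],rel((.5974,-.1424),T))"
```

```text
time: 29.95
eef_pos: [0.5961, -0.1421, 0.1023]
tcp_rot: [-0.158, 0.987, 0.0, -0.0]
contact_force: [0.4, 0.4, -6.6]
opening: 0.313
[ 0.59606271 -0.14210626  0.10232786] [-0.12 -0.07 -0.  ]
```

```bash
python3 -m inch '[[-1,[-0.05,0,0.5],0],[-1,[-0.05,0,1],0],[-1,[-0.05,0,1.5],0],[-1,[-0.05,0,1.5],0]]'; python3 -m inch '[[-1,[0,0,0.5],0],[-1,[0,0,1],0],[-1,[0,0,1.5],0],[-1,[0,0,1.9],0],[-1,[0,0,1.9],0]]'; python3 -m inch '[[-1,[0,0,0.1],0],[-1,[0,0,0.2],0],[-1,[0,0,0.2],0]]'
```

```text
time: 30.35
eef_pos: [0.596, -0.1417, 0.0865]
tcp_rot: [-0.158, 0.987, 0.001, -0.001]
contact_force: [0.8, 0.4, -4.8]
opening: 0.316
time: 30.85
eef_pos: [0.5963, -0.1417, 0.0679]
tcp_rot: [-0.158, 0.987, 0.0, -0.001]
contact_force: [-0.6, 0.0, -4.9]
opening: 0.319
time: 31.15
eef_pos: [0.5969, -0.1421, 0.0671]
tcp_rot: [-0.158, 0.987, -0.0, 0.0]
contact_force: [-0.0, -0.4, -5.1]
opening: 0.315
```

```bash
python3 -m inch '[[-1,[0,0,0.1],0],[-1,[0,0,0.2],0],[-1,[0,0,0.2],0]]';  python3 -m inch '[[0.6,[0,0,0],0],[1,[0,0,0],0],[1,[0,0,0],0],[1,[0,0,0],0],[1,[0,0,-2],0],[1,[0,0,-4],0],[1,[0,0,-6.5],0],[-1,[-3.5,0,-6.5],0],[-1,[-7,0,-6.5],0],[-1,[-7,0,-6.5],0],[-1,[-7,0,-6.5],0],[-1,[-7,0,-6.5],0],[-1,[-7,0,-6.5],0],[-1,[-7,0,-5],0],[-1,[-7,0,-4],0],[-1,[-7,0,-3],0],[-1,[-7,0,-2],0],[-1,[-7,0,-1],0],[-1,[-7,0,0],0],[-1,[-7,0,0],0]]'; python3 -m inch '[[-1,[0,0,0.5],0],[-1,[0,0,0.8],0],[-1,[0,0,1],0],[-1,[0,0,1],0]]'; python3 -m inch '[[-1,[0,0,0.15],0],[-1,[0,0,0.3],0],[-1,[0,0,0.3],0]]'
```

```text
time: 31.45
eef_pos: [0.5969, -0.1424, 0.0669]
tcp_rot: [-0.158, 0.987, -0.0, -0.0]
contact_force: [-5.6, -0.2, 3.5]
opening: 0.314
time: 33.45
eef_pos: [0.6622, -0.12, 0.0627]
tcp_rot: [-0.158, 0.987, 0.001, -0.001]
contact_force: [-0.2, -0.4, 0.3]
opening: -0.0
time: 33.85
eef_pos: [0.6632, -0.1202, 0.0547]
tcp_rot: [-0.158, 0.987, -0.0, -0.0]
contact_force: [0.1, -0.4, 1.5]
opening: 0.003
time: 34.15
eef_pos: [0.6634, -0.1203, 0.0543]
tcp_rot: [-0.158, 0.987, 0.0, -0.0]
contact_force: [-2.8, 1.3, 10.2]
opening: -0.003
```

```bash
python3 -m inch '[[-1,[0,0,-4],0],[-1,[0,0,-9],0],[-1,[0,0,-14],0],[1,[0,0,-19],0.1],[1,[0,4,-21.6],0.2],[1,[0,8,-21.6],0.34],[1,[0,12,-21.6],0.48],[1,[0.5,16,-21.6],0.62],[1,[0.5,20,-21.6],0.76],[1,[0.5,24,-21.6],0.9],[1,[1,28,-21.6],1.04],[1,[1,32,-21.6],1.18],[1,[1,36,-21.6],1.32],[1,[1.5,40,-21.6],1.46],[1,[1.5,44,-21.6],1.6],[1,[1.5,48,-21.6],1.69],[1,[1.5,51.8,-21.6],1.69],[1,[1.5,51.8,-21.6],1.69],[1,[1.5,51.8,-21.6],1.69],[1,[1.5,51.8,-21.6],1.69]]'; python3 - <<'E'
from h import *
im,C=shot("wrist","w8"); T=pose(); print(T[:3,3],np.arctan2(T[1,0],T[0,0]))
t,_=shot("top","t8"); s,_=shot("scene","s8")
w=cv2.resize(im,(400,300)); crop(t,190,130,400,260,1.9,"tmp"); a=cv2.imread("pics/tmp.png")[:300,:400]
b=cv2.resize(s[140:340,110:370],(800,615))[::1][:600]; 
b=cv2.resize(s[140:330,110:363],(400,300),interpolation=cv2.INTER_CUBIC)
L=np.vstack([w,b]); r=np.zeros((600,400,3),np.uint8); r[:a.shape[0],:a.shape[1]]=a
tw=cv2.resize(t[120:240,100:260],(400,300),interpolation=cv2.INTER_CUBIC); r[300:]=tw
cv2.imwrite("pics/m8.png",np.hstack([L,r]))
E
```

```text
time: 36.15
eef_pos: [0.4877, 0.3662, 0.2673]
tcp_rot: [0.634, 0.773, -0.001, 0.0]
contact_force: [0.4, -0.9, 0.1]
opening: 0.995
[0.48787296 0.36600777 0.26752885] 1.7673889611550997
```

View pics/m8.png

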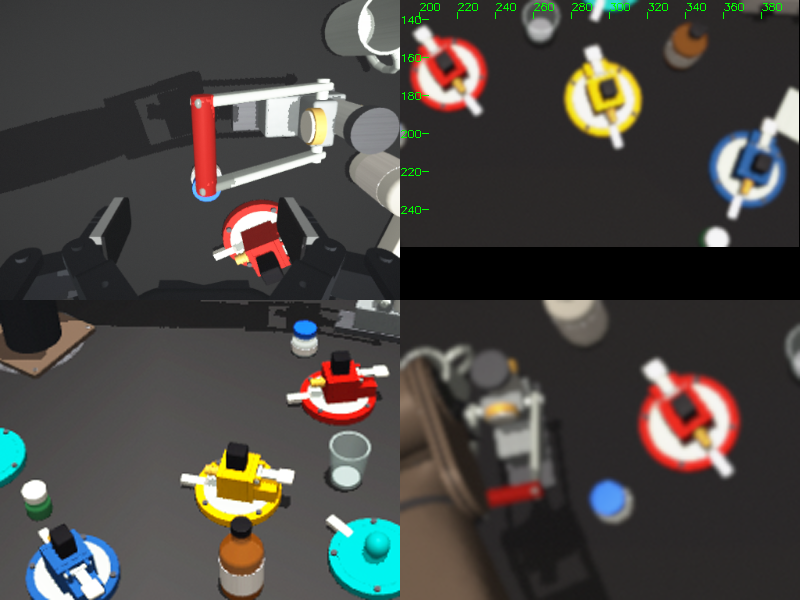

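```bash
python3 - <<'E'
from h import *
T=np.load("pics/w8.npy"); C=cal("wrist",T); im=cv2.imread("pics/w8.png")
hsv=cv2.cvtColor(im,cv2.COLOR_BGR2HSV); m=((hsv[...,0]<8)|(hsv[...,0]>172))&(hsv[...,1]>110)&(hsv[...,2]>60); m[:,:235]=0;m[:,290:]=0;m[252:]=0
c=max(cv2.findContours(m.astype(np.uint8),0,1)[0],key=cv2.contourArea); (u,v),wh,an=cv2.minAreaRect(c); B=cv2.boxPoints(((u,v),wh,an)); print(u,v,wh,an)
P=np.array([at(a,b,.184,C) for a,b in B]); print(P.round(4))
M=P.mean(0); e=P[1]-P[0]; f=P[2]-P[1]; l=e if e@e>f@f else f
print("mid",M.round(4),"axis",np.arctan2(l[1],l[0]),np.linalg.norm(e),np.linalg.norm(f),"tool yaw",np.arctan2(T[1,0],T[0,0]))
T2=pose(); print((T2[:3,:3].T@(np.array([*M[:2],.152])-T2[:3,3])*100).round(2))
E
```

```text
261.9465637207031 185.25714111328125 (131.48973083496094, 30.388668060302734) 86.47854614257812
[[0.4633 0.4148 0.184 ]
 [0.4843 0.4203 0.184 ]
 [0.5125 0.3186 0.184 ]
 [0.4886 0.312  0.184 ]]
mid [0.4872 0.3664 0.184 ] axis -1.2996320800684984 0.0216316755429022 0.10559278438829933 tool yaw 1.7680510227179445
[ 0.06 -0.08 11.58]
```

```bash
python3 -m inch '[[1,[0.1,-0.1,4],-0.06],[1,[0.1,-0.1,8],-0.06],[1,[0.1,-0.1,10],-0.06],[1,[0.1,-0.1,11.6],-0.06],[1,[0.1,-0.1,11.6],-0.06],[1,[0.1,-0.1,11.6],-0.06],[-1,[0.1,-0.1,11.6],-0.06],[-1,[0.1,-0.1,11.6],-0.06],[-1,[0.1,-0.1,11.6],-0.06],[-1,[0.1,-0.1,11.6],-0.06],[-1,[0.1,-0.1,11.6],-0.06],[-1,[0.1,-0.1,11.6],-0.06],[-1,[0.1,-0.1,11.6],-0.06],[-1,[0.1,-0.1,11.6],-0.06]]' 50
```

```text
time: 37.7
eef_pos: [0.4875, 0.3685, 0.1524]
tcp_rot: [0.611, 0.792, 0.001, 0.001]
contact_force: [4.6, 3.0, -1.0]
opening: 0.242
```

```bash
python3 -m inch '[[-1,[0,-0.45,0.9],0],[-1,[0,-0.84,1.8],0],[-1,[0,-1.18,2.7],0],[-1,[0,-1.47,3.7],0],[-1,[0,-1.69,4.6],0],[-1,[0,-1.86,5.6],0],[-1,[0,-1.97,6.6],0],[-1,[0,-2.02,7.6],0],[-1,[0,-2.0,8.6],0],[-1,[0,-1.94,9.5],0],[-1,[0,-1.9,9.9],0],[-1,[0,-1.9,9.9],0]]'
```

```text
time: 38.9
eef_pos: [0.4688, 0.3639, 0.0546]
tcp_rot: [0.61, 0.792, 0.001, 0.0]
contact_force: [-0.2, -0.4, 9.8]
opening: 0.24
```

```bash
python3 -m inch '[[-1,[0,0,0.2],0],[-1,[0,0,0.4],0],[-1,[0,0,0.4],0],[-1,[0,0,0.4],0]]'; python3 - <<'E'
from h import *
im,C=shot("scene","s9"); cv2.imwrite("pics/s9b.png",cv2.resize(im[60:180,270:430],(640,480),interpolation=cv2.INTER_CUBIC))
a=np.array([np.cos(.25),np.sin(.25),0]); E=pose()[:3,3]; print(E)
E
```

```text
time: 39.3
eef_pos: [0.4691, 0.364, 0.0517]
tcp_rot: [0.61, 0.792, 0.002, 0.001]
contact_force: [-2.5, -1.2, 11.5]
opening: 0.24
[0.46911989 0.36398625 0.05169558]
```

```bash
python3 -m inch '[[-1,[0,0,0.15],0],[-1,[0,0,0.3],0],[-1,[0,0,0.3],0],[-1,[0,0,0.3],0]]'
```

```text
time: 39.75
eef_pos: [0.4693, 0.3641, 0.0484]
tcp_rot: [0.61, 0.792, 0.002, 0.001]
contact_force: [0.2, -0.2, 9.8]
opening: 0.241
```

View pics/s9b.png

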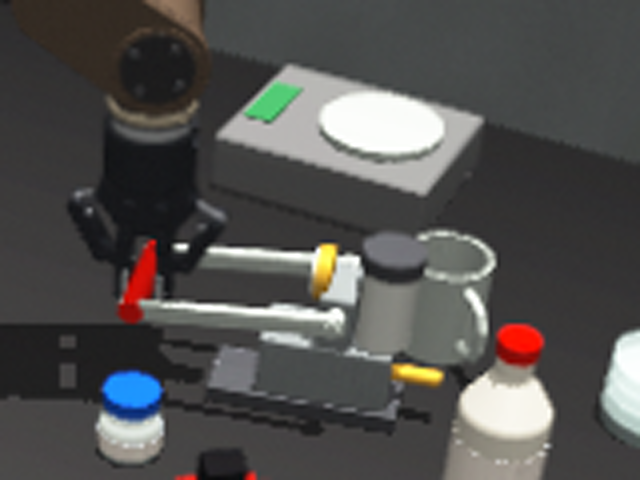

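```bash
python3 - <<'E'
from h import *
C=cal("scene"); 
for ps in (.22,.27):
    x=np.array([np.cos(ps),np.sin(ps),0]);y=np.array([-x[1],x[0],0]); H=np.array([.4872,.3664,.105])+.1448*x
    print("hinge near",((proj(H-.044*y,C)-[270,60])*4).round())
    for q in (0,.5,.56,.62):
        f=.5-q; h=H-.165*np.cos(f)*x+[0,0,.165*np.sin(f)]
        print(q,*[((proj(h+s*y,C)-[270,60])*4).round() for s in (-.05,.05)])
E
```

```text
hinge near [328. 331.]
0 [155. 219.] [184. 159.]
0.5 [126. 299.] [156. 236.]
0.56 [126. 309.] [156. 246.]
0.62 [126. 319.] [156. 256.]
hinge near [333. 326.]
0 [158. 220.] [181. 158.]
0.5 [129. 300.] [153. 237.]
0.56 [128. 310.] [152. 246.]
0.62 [129. 320.] [153. 256.]
```

```bash
cat >> h.py <<'E'
def bar(im):
    hsv=cv2.cvtColor(im,cv2.COLOR_BGR2HSV); m=((hsv[...,0]<8)|(hsv[...,0]>172))&(hsv[...,1]>110)&(hsv[...,2]>50); k=np.zeros_like(m); k[80:145,290:330]=1; m&=k
    v,u=np.nonzero(m); return (u.min(),u.max(),v.min(),v.max(),len(u)),u.mean().round(2),v.mean().round(2), u[v>v.max()-6].mean().round(2)
E
cat > b.py <<'E'
from h import *
im,_=shot("scene","sb%d"%int(status.get_state()["time"]*100)); print("bar",bar(im),pose()[:3,3].round(4))
E
python3 b.py; python3 - <<'E'
from h import *
for f in("scene0","s9"): print(f,bar(cv2.imread(f"pics/{f}.png")))
C=cal("scene")
ps=.25;x=np.array([np.cos(ps),np.sin(ps),0]);y=np.array([-x[1],x[0],0]); H=np.array([.4872,.3664,.105])+.1448*x
for q in (0,.5,.54,.58,.62):
        f=.5-q; h=H-.165*np.cos(f)*x+[0,0,.165*np.sin(f)]
        print(q,proj(h-.05*y,C).round(1))
E
```

```text
bar ((np.int64(299), np.int64(309), np.int64(121), np.int64(141), 124), np.float64(304.56), np.float64(131.55), np.float64(302.23)) [0.4693 0.3641 0.0484]
scene0 ((np.int64(306), np.int64(319), np.int64(96), np.int64(116), 155), np.float64(312.39), np.float64(105.95), np.float64(309.44))
s9 ((np.int64(299), np.int64(309), np.int64(120), np.int64(140), 121), np.float64(304.53), np.float64(130.76), np.float64(302.12))
0 [309.2 114.9]
0.5 [301.9 134.9]
0.54 [301.8 136.6]
0.58 [301.9 138.3]
0.62 [302. 140.]
```

```bash
python3 -m inch '[[-1,[0,0,0.15],0],[-1,[0,0,0.3],0],[-1,[0,0,0.3],0],[-1,[0,0,0.3],0]]'; python3 b.py
```

```text
time: 40.2
eef_pos: [0.4695, 0.3641, 0.0472]
tcp_rot: [0.61, 0.792, 0.002, 0.001]
contact_force: [-3.9, -3.3, 17.8]
opening: 0.245
bar ((np.int64(299), np.int64(309), np.int64(121), np.int64(141), 121), np.float64(304.51), np.float64(131.93), np.float64(302.06)) [0.4695 0.3641 0.0472]
```

```bash
python3 -m inch '[[-1,[0,0,-0.5],0],[-1,[0,-0.05,-1],0],[-1,[0,-0.1,-1.5],0],[-1,[0,-0.12,-2],0],[-1,[0,-0.12,-2.5],0],[-1,[0,-0.12,-3],0],[-1,[0,-0.1,-3.5],0],[-1,[0,-0.05,-4],0],[-1,[0,0,-4.5],0],[-1,[0,0.06,-5],0],[-1,[0,0.15,-5.5],0],[-1,[0,0.25,-6],0],[-1,[0,0.36,-6.5],0],[-1,[0,0.5,-7],0],[-1,[0,0.64,-7.5],0],[-1,[0,0.8,-8],0],[-1,[0,1,-8.5],0],[-1,[0,1.2,-9],0],[-1,[0,1.42,-9.5],0],[-1,[0,1.6,-9.9],0]]'; python3 -m inch '[[-1,[0,0.15,-0.3],0],[-1,[0,0.3,-0.6],0],[-1,[0,0.3,-0.6],0],[-1,[0,0.3,-0.6],0]]'; python3 b.py
```

```text
time: 42.25
eef_pos: [0.4873, 0.3685, 0.1396]
tcp_rot: [0.611, 0.792, 0.005, 0.002]
contact_force: [22.7, 10.9, -17.6]
opening: 0.24
time: 42.65
eef_pos: [0.4878, 0.3686, 0.1411]
tcp_rot: [0.611, 0.792, 0.002, 0.0]
contact_force: [22.3, 11.5, -24.7]
opening: 0.241
bar ((np.int64(306), np.int64(316), np.int64(97), np.int64(116), 129), np.float64(311.52), np.float64(107.14), np.float64(309.35)) [0.4878 0.3686 0.1411]
```

```bash
python3 -m inch '[[-1,[0,-0.2,0.3],0],[-1,[0,-0.3,0.4],0],[-1,[0,-0.3,0.4],0]]'; python3 -m inch '[[0,[0,0,0],0],[0.2,[0,0,0],0],[0.4,[0,0,0],0],[0.4,[0,0,0],0],[0.4,[0,0,0],0]]'; python3 b.py; python3 -c "
from h import *
T=pose();print((T[:3,:3].T@(np.array([.4872,.3664,.15])-T[:3,3])*100).round(2))"
```

```text
time: 43.0
eef_pos: [0.4874, 0.3685, 0.1399]
tcp_rot: [0.611, 0.792, 0.005, 0.002]
contact_force: [25.9, 12.4, -19.9]
opening: 0.239
time: 43.5
eef_pos: [0.4829, 0.3672, 0.1439]
tcp_rot: [0.61, 0.792, -0.0, -0.0]
contact_force: [-0.5, 0.5, -0.1]
opening: 0.699
bar ((np.int64(306), np.int64(319), np.int64(96), np.int64(116), 153), np.float64(312.34), np.float64(106.08), np.float64(309.44)) [0.4831 0.3673 0.144 ]
[-0.19  0.38 -0.6 ]
```

```bash
python3 -m inch '[[0.4,[-0.1,0.4,-0.7],0],[0.4,[-0.1,0.4,-0.7],0],[0.4,[-0.1,0.4,-0.7],0],[-1,[-0.1,0.4,-0.7],0],[-1,[-0.1,0.4,-0.7],0],[-1,[-0.1,0.4,-0.7],0],[-1,[-0.1,0.4,-0.7],0],[-1,[-0.1,0.4,-0.7],0]]' 90; python3 -m inch '[[-1,[0,-0.45,0.9],0],[-1,[0,-0.84,1.8],0],[-1,[0,-1.18,2.7],0],[-1,[0,-1.47,3.7],0],[-1,[0,-1.69,4.6],0],[-1,[0,-1.86,5.6],0],[-1,[0,-1.97,6.6],0],[-1,[0,-2.02,7.6],0],[-1,[0,-2.0,8.6],0],[-1,[0,-1.94,9.5],0],[-1,[0,-1.9,10],0],[-1,[0,-1.9,10.3],0],[-1,[0,-1.9,10.3],0],[-1,[0,-1.9,10.3],0]]'; python3 b.py
```

```text
time: 44.35
eef_pos: [0.4879, 0.3674, 0.151]
tcp_rot: [0.611, 0.792, 0.0, 0.0]
contact_force: [2.9, 1.7, -1.4]
opening: 0.234
time: 45.75
eef_pos: [0.4692, 0.3628, 0.0491]
tcp_rot: [0.61, 0.792, 0.0, -0.0]
contact_force: [-1.6, -0.4, 6.3]
opening: 0.229
bar ((np.int64(299), np.int64(308), np.int64(120), np.int64(140), 113), np.float64(304.27), np.float64(131.03), np.float64(302.12)) [0.4692 0.3628 0.0492]
```

Not yet hard on the stop; I press further until the force rises, then ease up.

```bash
python3 -m inch '[[-1,[0,0,0.2],0],[-1,[0,0,0.4],0],[-1,[0,0,0.4],0],[-1,[0,0,0.4],0]]'; python3 -m inch '[[-1,[0,0,0.15],0],[-1,[0,0,0.3],0],[-1,[0,0,0.3],0],[-1,[0,0,0.3],0]]';python3 b.py
```

```text
time: 46.2
eef_pos: [0.4696, 0.363, 0.0459]
tcp_rot: [0.61, 0.792, 0.001, 0.0]
contact_force: [-2.6, -1.6, 9.0]
opening: 0.234
time: 46.6
eef_pos: [0.4697, 0.363, 0.0452]
tcp_rot: [0.61, 0.792, 0.0, 0.0]
contact_force: [-6.9, -4.3, 20.2]
opening: 0.229
bar ((np.int64(299), np.int64(309), np.int64(121), np.int64(141), 113), np.float64(304.25), np.float64(132.19), np.float64(302.15)) [0.4698 0.363  0.0452]
```

```bash
python3 -m inch '[[-1,[0,0,-0.5],0],[-1,[0,-0.05,-1],0],[-1,[0,-0.1,-1.5],0],[-1,[0,-0.12,-2],0],[-1,[0,-0.12,-2.5],0],[-1,[0,-0.12,-3],0],[-1,[0,-0.1,-3.5],0],[-1,[0,-0.05,-4],0],[-1,[0,0,-4.5],0],[-1,[0,0.06,-5],0],[-1,[0,0.15,-5.5],0],[-1,[0,0.25,-6],0],[-1,[0,0.36,-6.5],0],[-1,[0,0.5,-7],0],[-1,[0,0.64,-7.5],0],[-1,[0,0.8,-8],0],[-1,[0,1,-8.5],0],[-1,[0,1.2,-9],0],[-1,[0,1.42,-9.5],0],[-1,[0,1.6,-9.9],0]]'; python3 -m inch '[[-1,[0,0,-0.2],0],[-1,[0,0,-0.2],0],[-1,[0,0,-0.2],0]]'; python3 b.py
```

```text
time: 48.65
eef_pos: [0.4826, 0.3658, 0.1392]
tcp_rot: [0.611, 0.792, -0.003, -0.002]
contact_force: [-4.7, 0.6, -3.7]
opening: 0.23
time: 48.95
eef_pos: [0.4831, 0.366, 0.1404]
tcp_rot: [0.611, 0.792, -0.002, -0.001]
contact_force: [-3.6, 1.5, -3.7]
opening: 0.229
bar ((np.int64(305), np.int64(314), np.int64(99), np.int64(118), 120), np.float64(309.96), np.float64(109.15), np.float64(307.97)) [0.4832 0.366  0.1404]
```

```bash
python3 -m inch '[[-1,[0,0.1,-0.2],0],[-1,[0,0.2,-0.4],0],[-1,[0,0.3,-0.6],0],[-1,[0,0.4,-0.8],0],[-1,[0,0.4,-0.8],0],[-1,[0,0.4,-0.8],0]]'; python3 b.py
```

```text
time: 49.6
eef_pos: [0.4877, 0.3674, 0.1503]
tcp_rot: [0.609, 0.793, -0.001, -0.0]
contact_force: [-6.4, 0.9, -1.7]
opening: 0.227
bar ((np.int64(306), np.int64(316), np.int64(96), np.int64(116), 130), np.float64(311.51), np.float64(106.94), np.float64(309.35)) [0.4877 0.3674 0.1503]
```

```bash
python3 -m inch '[[-1,[0,0.1,-0.15],0],[-1,[0,0.1,-0.15],0],[-1,[0,0.1,-0.15],0]]'; python3 -m inch '[[0.1,[0,0,0],0],[0.5,[0,0,0],0],[1,[0,0,0],0],[1,[0,0,0],0],[1,[0,0,0],0],[1,[0,0,-3],0],[1,[0,0,-7],0],[1,[0,0,-11],0],[1,[0,0,-15],0],[1,[0,0,-15],0],[1,[0,0,-15],0]]'; python3 b.py; python3 - <<'E'
from h import *
t,_=shot("top","t9"); s,_=shot("scene","s10")
b=cv2.resize(s[80:340,100:420],(640,520),interpolation=cv2.INTER_CUBIC); cv2.imwrite("pics/fin.png",b)
for n in ("t8","t9"):
  im=cv2.imread(f"pics/{n}.png")
  g=cv2.cvtColor(im,6).astype(int); 
  if n=="t8": g0=g
d=np.abs(g-g0)[130:260,190:400]; print("changed px heads area",(d>40).sum())
E
```

```text
time: 49.95
eef_pos: [0.4879, 0.3675, 0.1507]
tcp_rot: [0.609, 0.793, -0.002, -0.001]
contact_force: [-7.4, 0.1, -3.2]
opening: 0.231
time: 51.05
eef_pos: [0.4903, 0.3681, 0.3033]
tcp_rot: [0.61, 0.792, 0.002, 0.001]
contact_force: [-0.1, 0.4, -1.0]
opening: 1.001
bar ((np.int64(306), np.int64(319), np.int64(96), np.int64(116), 154), np.float64(312.45), np.float64(105.89), np.float64(309.53)) [0.4895 0.3677 0.301 ]
changed px heads area 0
```

View pics/fin.png

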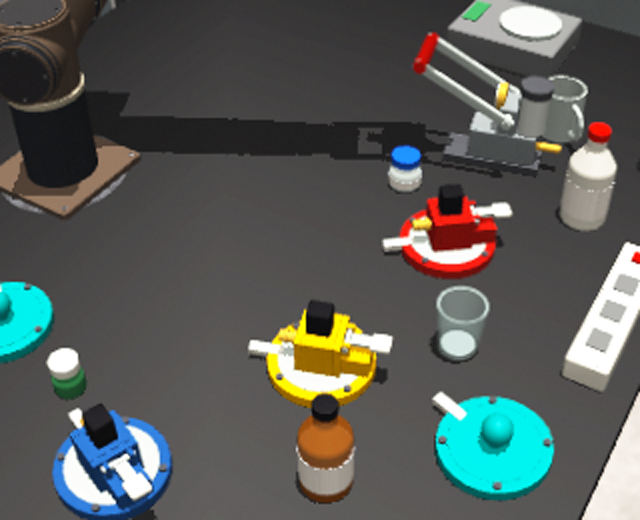

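```bash
python3 -m inch '[[1,[0,0,0],0],[1,[0,0,0],0],[1,[0,0,0],0]]'; python3 -c "
from plant import ctrl; print(ctrl.sign_off())"
```

```text
time: 51.5
eef_pos: [0.4893, 0.3678, 0.3006]
tcp_rot: [0.61, 0.792, -0.001, -0.0]
contact_force: [-0.4, 0.5, 0.2]
opening: 1.003
the job is handed in; nothing more can be done
None
```

All three heads (red, blue, yellow) are on the ball stand of their own colour, outlets along the marks. Each latch was pressed until it hit its stop, at 9–12 N with no further travel. The pump got two full strokes, each pressed to its stop (18–20 N) and eased back up over about 2 s. I handed the job in at about 51 s; no verdict was returned.

**Last checks**
- In the final scene picture every head stands on its own disc with the lever level.
- The pump handle is within a fraction of a pixel of its starting position.
- The bystanders look where they were at the start, and the contact force on the raised, open gripper is about zero.
- I did not measure the head positions numerically after placing them. Each one went over its ball and met the disc at the same height, within 1 mm.

**What went wrong or disagreed**
- **First grasp of the red head:** it slipped off and turned the head slightly. The scene camera showed the fingertips about 32 mm further back along the tool than the description says. I gripped 32 mm lower from then on, and all later grasps held.
- **First pump stroke:** the bar slid about 1 cm in the jaws, so I gripped again with the lever at rest and used more force for the second stroke.
- **Second easing:** it stopped a little short of rest at first, so I raised the handle the last few millimetres and confirmed it in the picture before letting go.

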